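# Sort stripped hub parts into the bench trays

### The job

Sort the loose bicycle parts into their trays: each toothed cog over its own peg in the tray with two pegs, flat on the floor of the tray, boss up; both axles lengthwise, side by side, flat in the long tray without pegs; the brake pad rubber side down, wholly inside the small square tray. Set every part down rather than dropping it, let go of it, and leave the oil bottle and the spanner where they are.

Things in the scene. Friction and masses are not known exactly. Their poses are not given: they have to be found in the camera images.
- large_cog: Steel screw-on track cog lying flat, boss up: toothed rim 64 mm across and 4 mm thick at the bottom, and on it a round boss 42 mm across whose top is 18 mm above the underside; a 32 mm bore right through. Easily gripped by the boss above the teeth. Origin: centre of the underside, z up. About 90 g
- small_cog: Steel screw-on track cog lying flat, boss up: toothed rim 52 mm across and 4 mm thick at the bottom, and on it a round boss 40 mm across whose top is 18 mm above the underside; a 30 mm bore right through. Easily gripped by the boss above the teeth. Origin: centre of the underside, z up. About 70 g
- long_axle: Long steel hub axle lying on the bench, 136 mm long. Bare rod 10 mm across, hexagonal nuts 17 mm across flats, 9 mm thick, centred 44 mm either side of the middle, each with a 15 mm collar 6 mm farther in; they stop it rolling and hold its axis 8.5 mm above what it lies on. Origin: middle of the rod, on its axis; x along the rod. About 80 g
- short_axle: Short steel hub axle lying on the bench, 100 mm long. Bare rod 10 mm across, hexagonal nuts 17 mm across flats, 9 mm thick, centred 32 mm either side of the middle, each with a 15 mm collar 6 mm farther in; they stop it rolling and hold its axis 8.5 mm above what it lies on. Origin: middle of the rod, on its axis; x along the rod. About 60 g
- brake_pad: Rim brake pad lying rubber side down: bar 70 mm long (x), 14 mm wide (y), 14 mm high, black below and bright aluminium on top, with a 6 mm stud standing 16 mm up from the middle of its top. Origin: centre of the underside, z up. About 35 g
- cog_tray: Long tray with two upright bright pegs, 176 mm (x) by 106 mm (y) outside. Fixed to the bench, black plastic, floor 3 mm thick, walls 3 mm thick whose rims are only 10 mm above the bench. Origin: centre of the underside, on the bench; z up, x along the tray. The pegs are 12 mm across, at x = -42 and +42 mm, y = 0, and their tops are 33 mm above the bench
- axle_tray: Long empty tray without pegs, 176 mm (x) by 122 mm (y) outside, 170 by 116 mm inside. Fixed to the bench, black plastic, floor 3 mm thick, walls 3 mm thick whose rims are only 10 mm above the bench. Origin: centre of the underside, on the bench; z up, x along the tray. Room for the two axles side by side, for example along y = +28 and y = -28 mm
- pad_tray: The small square empty tray, 106 mm by 106 mm outside, 100 by 100 mm inside. Fixed to the bench, black plastic, floor 3 mm thick, walls 3 mm thick whose rims are only 10 mm above the bench. Origin: centre of the underside, on the bench; z up
- oil_bottle: Bystander: upright green bottle, 44 mm across, 120 mm high, standing to the left of the work. Origin: centre of the underside
- spanner: Bystander: steel spanner 170 mm long lying on the bench to the right of the work. Origin: on its underside, x along it
Not all that is in view belongs to the job. Leave any purple or turquoise look-alike of the pad_tray alone.

How it is judged (in metres and radians):
At the end, for the whole second after the job is handed in: A cog flat on each peg (12 mm, 0.1 rad), boss up. Axles flat on their tray's floor, middles within 20 (long) or 38 mm (short) of its middle lengthwise, 52 mm across, aligned to 0.35 rad. Pad upright on the square tray's floor, within 44 mm of centre in x and y. All released, at rest ((((x of large_cog in the frame of cog_tray between 0.03 and 0.054 m and y of large_cog in the frame of cog_tray between -0.012 and 0.012 m and z of large_cog in the frame of cog_tray between 0 and 0.006 m and angle between large_cog's own z axis and vertical below 0.1 rad) and (x of small_cog in the frame of cog_tray between -0.054 and -0.03 m and y of small_cog in the frame of cog_tray between -0.012 and 0.012 m and z of small_cog in the frame of cog_tray between 0 and 0.006 m and angle between small_cog's own z axis and vertical below 0.1 rad)) or ((x of large_cog in the frame of cog_tray between -0.054 and -0.03 m and y of large_cog in the frame of cog_tray between -0.012 and 0.012 m and z of large_cog in the frame of cog_tray between 0 and 0.006 m and angle between large_cog's own z axis and vertical below 0.1 rad) and (x of small_cog in the frame of cog_tray between 0.03 and 0.054 m and y of small_cog in the frame of cog_tray between -0.012 and 0.012 m and z of small_cog in the frame of cog_tray between 0 and 0.006 m and angle between small_cog's own z axis and vertical below 0.1 rad))) and x of long_axle in the frame of axle_tray between -0.02 and 0.02 m and y of long_axle in the frame of axle_tray between -0.052 and 0.052 m and z of long_axle in the frame of axle_tray between 0.008 and 0.015 m and angle between the x axis of each of long_axle, short_axle and the x axis of axle_tray, either way round below 0.35 rad and x of short_axle in the frame of axle_tray between -0.038 and 0.038 m and y of short_axle in the frame of axle_tray between -0.052 and 0.052 m and z of short_axle in the frame of axle_tray between 0.008 and 0.015 m and x of brake_pad in the frame of pad_tray between -0.044 and 0.044 m and y of brake_pad in the frame of pad_tray between -0.044 and 0.044 m and z of brake_pad in the frame of pad_tray between 0 and 0.006 m and angle between brake_pad's own z axis and vertical below 0.1 rad and linear speed of each of large_cog, small_cog, long_axle, short_axle, brake_pad below 0.02 m/s); the robot touches nothing.
It fails at once if the oil bottle or the spanner is shifted by more than 15 mm (distance of any of oil_bottle, spanner from where it was at the start of the episode above 0.015 m).
It fails at once if the oil bottle is tipped (angle between oil_bottle's own z axis and vertical above 0.3 rad).
It fails at once if a part is dropped or thrown (moves faster than 0.8 m/s while out of the fingers) ((linear speed of large_cog above 0.8 m/s and contact force between the fingers and large_cog below 0.05 N) or (linear speed of small_cog above 0.8 m/s and contact force between the fingers and small_cog below 0.05 N) or (linear speed of long_axle above 0.8 m/s and contact force between the fingers and long_axle below 0.05 N) or (linear speed of short_axle above 0.8 m/s and contact force between the fingers and short_axle below 0.05 N) or (linear speed of brake_pad above 0.8 m/s and contact force between the fingers and brake_pad below 0.05 N)).
It also fails if it takes over 120 s, if anything falls off the work surface, if the arm or the gripper's body presses on something with over 40 N, if the wrist force passes 120 N, or if a joint passes its speed limit or range.

### The arm

A 6-joint arm with a two-finger parallel gripper is mounted at the origin on the work surface. World frame = base frame: x ahead of the robot, y to its left, z up, the work surface at z = 0. Lengths are in m, angles in degrees, forces in N, time in s.
With the tool pointing down it reaches from about 0.375 to 0.825 m from the base axis. Payload 5.5 kg.
Tool frame: the origin (TCP) lies at the very end of the fingers, on their centre line; the grasp point (between the pads) lies 19 mm behind it; z points along the fingers, y is the line along which they close (so a half turn about z gives the same grasp; the last joint's range is limited). The gripper opens to 85 mm and grips with 20 to 120 N. Pads are 22 mm wide; open, the fingers measure 114 mm over their backs; the gripper's body (76 mm by 85 mm) begins 54 mm behind the grasp point. The pads swing forward as they close: fully open they stand 13 mm farther back than shut.
Start: joints at [72.078, 17.962, -2.699, 69.339, 0, 90], TCP at [0.185, 0.571, 0.231] pointing down, gripper open.
Joint ranges: [-152.73, 152.73], [-39.44, 99.34], [-58.76, 71.6], [-118.89, 123.64], [-81.53, 83.1], [-180, 180]. Speed limits (degrees/s): [136.94, 136.94, 172.46, 180, 180, 180].

### API

Orientations are given as [roll, pitch, yaw] about the fixed x, y, z axes, in that order (R = Rz(yaw) Ry(pitch) Rx(roll)).
In Python, from plant import bot gives the robot as it stands.
- The arm moves only by the tool apply_moves, never from a script. Its argument "deltas" is a list of rows, each a list of 6 numbers: the shift along the tool's x, y, z normalised to -1 to 1, where 1 is 0.25 m, then the turn, a rotation vector about the tool's x, y, z normalised to -1 to 1, where 1 is 360 degrees. In form: [[x, y, z, rx, ry, rz], ...]. A call has 1 to 10 rows; each row shifts and turns the commanded pose from where the row before left it, along the tool's axes as they then stand; what a row does not reach is not made up. A row lasts 1/8 s, in which the tool goes at most 62.5 mm and 10.7 degrees, less where a joint would pass 70% of its speed; a pose out of reach is approached as far as the arm can. A call with a number of a shift or a turn outside -1 to 1 is refused whole. A call with a gripper value outside its range is refused whole. "grip" is the opening, from -1 (shut) to 1 (fully open), set as the call begins (left out, the last holds). The fingers move at their own pace and stop on an object; the grip force is fixed at half the most. Time passes only in rows, so rows that do not move let the fingers close. It gives the time, the measured TCP pose, the force, the opening and the grip force at its end, in the units of the state.
- bot.observe(): the state, without advancing time (a new reading comes with each control period).
- bot.grab_frame(name): name is "scene" or "side" or "wrist"; returns a dict with "pixels" (384x512x3 uint8, red, green, blue), "camera_matrix" (3x3 intrinsics, pixels), "xyz" and "attitude" of the camera in the world. Camera axes: x right, y down, z forward; pixel columns grow to the right and rows downward; lengths in m; the calibration is good to about 2 mm. A picture is of the moment at which its call begins. There is no depth.
- bot.finish_job(): hands the job in; it is judged then, once.
The state is a dict: "clock": time; "q": joint angles; "dq": joint speeds; "effort": joint torques, N m; "eef_pos": TCP position; "eef_rot": TCP orientation; "wrist_force": force on the tool from outside, world axes, zero at the start; "wrist_torque": the same for the moment, N m; "finger_gap": opening from 0.0 (shut) to 1.0 (fully open); "grasp_force": force on a finger pad.
Only numpy, scipy, OpenCV 4.12 (cv2) and the standard library are available. Lean on these libraries where they do the work, as an engineer would, in place of code of your own. Each camera call takes 0.05 s, during which the arm holds its last target. There are 200 camera calls.

## Working session

There is one attempt and no reset: what is moved stays moved. The work goes in short steps, Python scripts to look and compute and a tool call to move; the robot and the scene stay as the last step left them, time stands still between calls to the robot, and variables do not carry over. Pictures are saved under pics/ and viewed, at most 14 in all, crops included, and the job is handed in when it is done.

Besides the shell and the picture viewer there is one more tool, called as name(argument=value, ...), one argument or row to a line, values as JSON. apply_moves: Moves the arm, as the interface text tells. Its arguments: {"type":"object","properties":{"deltas":{"type":"array","items":{"type":"array","items":{"type":"number","minimum":-1,"maximum":1}}},"grip":{"type":"number"}},"required":["deltas"]}

```bash
ls; mkdir -p pics
cat > look.py <<'E'
from plant import bot
import cv2, numpy as np, sys, pickle
def snap(n,tag):
    f=bot.grab_frame(n); cv2.imwrite(f'pics/{tag}.png',f['pixels'][:,:,::-1]); pickle.dump(f,open(f'pics/{tag}.pkl','wb')); return f
E
python3 - <<'E'
from look import *
for n in ['scene','side','wrist']:
    f=snap(n,n+'0'); print(n,f['camera_matrix'],f['xyz'],f['attitude'])
print(bot.observe())
a=cv2.imread('pics/scene0.png');b=cv2.imread('pics/side0.png')
cv2.imwrite('pics/s0.png',cv2.resize(a,(800,600),interpolation=cv2.INTER_CUBIC))
E
```

```text
pics
scene [[489.66092864   0.         251.55321669]
 [  0.         489.66092864 190.93962992]
 [  0.           0.           1.        ]] [ 1.32335457 -0.59883519  1.13557113] [-138.6080789    -0.39437997   51.55718313]
side [[402.36272822   0.         259.17598758]
 [  0.         402.36272822 195.81327589]
 [  0.           0.           1.        ]] [-0.06460724 -0.71264881  0.61652759] [-120.27615705   -1.37061356  -41.36758495]
wrist [[338.12894231   0.         255.90207712]
 [  0.         338.12894231 191.43705179]
 [  0.           0.           1.        ]] [0.11192564 0.59423354 0.37452612] [1.62628866e+02 4.96332661e-02 7.21447595e+01]
{'clock': 0.15, 'q': array([ 7.20780038e+01,  1.79950462e+01, -2.74144622e+00,  6.93393581e+01,
        1.83113048e-03,  8.99993162e+01]), 'dq': array([ 0.05454738, -0.02709193,  0.20634053,  0.00957537, -0.03860176,
        0.1039966 ]), 'effort': array([-3.80081492e-04, -5.40041399e+01,  3.40061617e+01,  1.31952373e-02,
       -9.66552807e-05, -7.85416148e-06]), 'eef_pos': array([0.18448638, 0.57046634, 0.23062803]), 'eef_rot': array([-1.79924149e+02, -1.83203408e-03,  1.62078685e+02]), 'wrist_force': array([ 0.13111768, -0.3638356 ,  0.648247  ]), 'wrist_torque': array([-0.03857874,  0.06974489, -0.01532055]), 'grasp_force': 0.0, 'finger_gap': 0.9984470125734929}
```

View pics/s0.png

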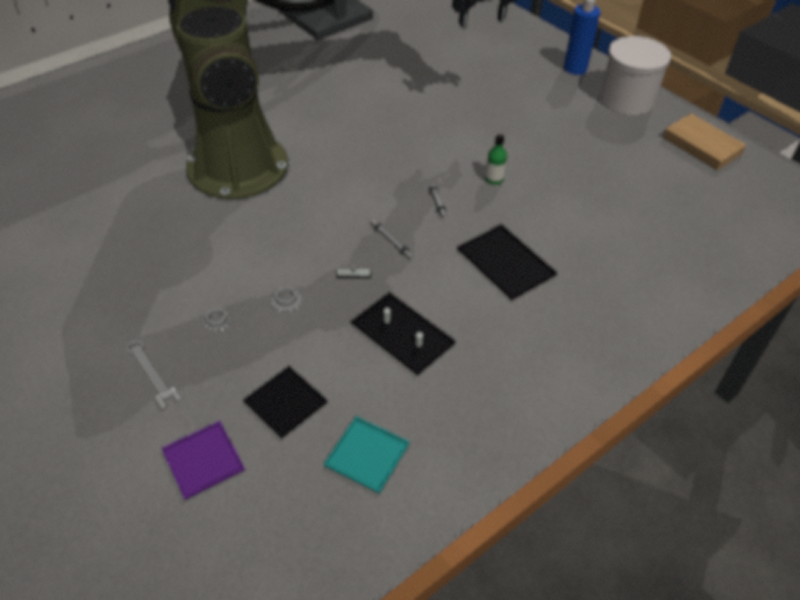

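View pics/side0.png

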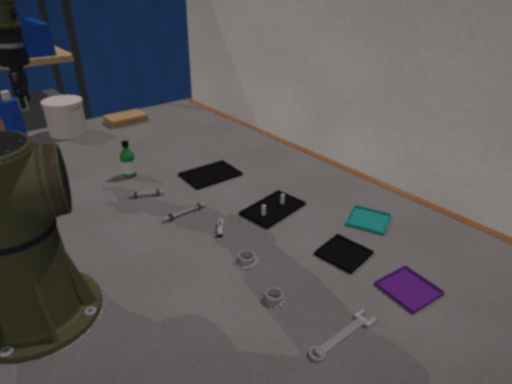

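Scene view (800 px wide copy): short axle (438,200), long axle (390,240), pad (353,272), large cog (287,299), small cog (217,319). Trays: axle (507,262), cog (403,333), black pad tray (286,402), with the purple and turquoise look-alikes nearby. The side view (512 px) shows short axle (146,194), long axle (185,212), pad (220,228), cogs (246,260) and (274,297).

```bash
cat >> look.py <<'E'
from scipy.spatial.transform import Rotation as R
def ray(f,px):
    px=np.atleast_2d(px).astype(float); d=np.c_[px,np.ones(len(px))]@np.linalg.inv(f['camera_matrix']).T
    return d@R.from_euler('xyz',f['attitude'],degrees=True).as_matrix().T
def onplane(f,px,z):
    d=ray(f,px); o=np.array(f['xyz']); return (o+d*((z-o[2])/d[:,2])[:,None])[:,:2]
def load(t): return pickle.load(open(f'pics/{t}.pkl','rb'))
def rect(f,mask,seed,z):
    n,l=cv2.connectedComponents(mask.astype(np.uint8)); k=l[int(seed[1]),int(seed[0])]
    if k==0: return None
    c=cv2.findContours((l==k).astype(np.uint8),cv2.RETR_EXTERNAL,cv2.CHAIN_APPROX_NONE)[0]
    p=onplane(f,max(c,key=len)[:,0],z)*1000
    return cv2.minAreaRect(p.astype(np.float32))
E
python3 - <<'E'
from look import *
S=load('scene0');D=load('side0')
for nm,s,d in [('axle_tray',(507,262),(210,174)),('cog_tray',(396,345),(262,216)),('pad_tray',(286,402),(343,252))]:
    for f,p in ((S,np.array(s)*.64),(D,d)):
        m=f['pixels'].max(2)<45
        print(nm,np.round(onplane(f,p,.01),3),rect(f,m,p,.006))
for nm,s,d,z in [('short',(438,200),(146,194),.0085),('long',(390,240),(185,212),.0085),('pad',(353,272),(220,228),.012),('large',(287,299),(246,260),.01),('small',(217,319),(274,297),.01),('pegA',(387,310),(264,205),.033),('pegB',(419,335),(283,194),.033),('bottle',(497,180),(129,178),0),('span1',(136,346),(318,353),0),('span2',(168,396),(368,318),0)]:
    print(nm,np.round(onplane(S,np.array(s)*.64,z),3),np.round(onplane(D,d,z),3))
E
```

```text
axle_tray [[0.617 0.27 ]] ((608.9351196289062, 274.3206481933594), (121.93197631835938, 174.07723999023438), 86.69320678710938)
axle_tray [[0.601 0.266]] ((606.6282958984375, 273.5338439941406), (127.13235473632812, 179.55276489257812), 86.9980697631836)
cog_tray [[ 0.645 -0.044]] ((623.8377075195312, -12.207550048828125), (175.52203369140625, 105.52559661865234), 7.207858562469482)
cog_tray [[ 0.566 -0.03 ]] ((621.1538696289062, -13.160560607910156), (182.140380859375, 108.59626007080078), 7.366508960723877)
pad_tray [[ 0.625 -0.274]] ((618.0321044921875, -272.50274658203125), (105.71418762207031, 104.37698364257812), 6.687282085418701)
pad_tray [[ 0.613 -0.274]] ((615.582275390625, -273.09674072265625), (112.48192596435547, 106.97112274169922), 6.08190393447876)
short [[0.384 0.284]] [[0.379 0.28 ]]
long [[0.418 0.122]] [[0.415 0.123]]
pad [[0.447 0.003]] [[ 0.441 -0.005]]
large [[ 0.424 -0.14 ]] [[ 0.412 -0.147]]
small [[ 0.385 -0.274]] [[ 0.38  -0.277]]
pegA [[ 0.583 -0.016]] [[ 0.584 -0.018]]
pegB [[ 0.667 -0.007]] [[ 0.667 -0.007]]
bottle [[0.408 0.442]] [[0.393 0.422]]
span1 [[ 0.341 -0.423]] [[ 0.351 -0.425]]
span2 [[ 0.479 -0.428]] [[ 0.492 -0.435]]
```

apply_moves(
  deltas=[
    [0, 0, -0.028, 0, 0, 0.0281],
    [0, 0, -0.028, 0, 0, 0.0281],
    [0, 0, -0.028, 0, 0, 0.0281],
    [0, 0, -0.028, 0, 0, 0.0281],
    [0, 0, -0.028, 0, 0, 0.0281],
    [0, 0, -0.028, 0, 0, 0.0281],
    [0, 0, -0.028, 0, 0, 0.0281],
    [0, 0, -0.028, 0, 0, 0.0281],
    [0, 0, -0.028, 0, 0, 0.0281],
    [0, 0, -0.028, 0, 0, 0.0281],
  ],
)

```text
clock: 1.4
eef_pos: [0.2293, 0.5514, 0.3011]
eef_rot: [-177.3, 0.2, 66.0]
wrist_force: [0.2, 0.5, 0.3]
finger_gap: 1.001
grasp_force: 0.0
```

apply_moves(
  deltas=[
    [0, 0, 0, 0, 0, 0.0281],
    [0, 0, 0, 0, 0, 0.0281],
    [0, 0, 0, 0, 0, 0.0281],
    [0, 0, 0, 0, 0, 0.0281],
    [0, 0, 0, 0, 0, 0.0281],
    [0, 0, 0, 0, 0, 0.0281],
    [0.115, 0.207, 0, 0, 0, 0],
    [0.115, 0.207, 0, 0, 0, 0],
    [0.115, 0.207, 0, 0, 0, 0],
    [0.115, 0.207, 0, 0, 0, 0],
  ],
)

```text
clock: 2.65
eef_pos: [0.6215, 0.2487, 0.2326]
eef_rot: [-165.5, 8.8, 32.1]
wrist_force: [0.5, 1.1, 1.1]
finger_gap: 0.998
grasp_force: 0.0
```

apply_moves(
  deltas=[
    [0.115, 0.207, 0, 0, 0, 0],
    [0.115, 0.207, 0, 0, 0, 0],
    [0.115, 0.207, 0, 0, 0, 0],
    [0.115, 0.207, 0, 0, 0, 0],
    [0.115, 0.207, 0, 0, 0, 0],
    [0.115, 0.207, 0, 0, 0, 0],
    [0.115, 0.207, 0, 0, 0, 0],
    [0, 0, 0, 0, 0, 0],
    [0, 0, 0, 0, 0, 0],
  ],
)

```text
clock: 3.78
eef_pos: [0.8607, 0.0531, 0.0915]
eef_rot: [-168.5, 3.1, 30.8]
wrist_force: [-0.9, 0.1, 0.1]
finger_gap: 1.004
grasp_force: 0.0
```

Run:
```python
from look import *
f=snap('wrist','w1'); print(f['xyz'],f['attitude']); o=bot.observe(); print(o['eef_pos'],o['eef_rot'],o['q'])
cv2.imwrite('pics/w1b.png',cv2.resize(cv2.imread('pics/w1.png'),(800,600),interpolation=cv2.INTER_CUBIC))
```

```text
[0.94695544 0.07183446 0.22829738] [159.50893117  11.44511291 -59.73613083]
[0.86096872 0.05372293 0.09229083] [-168.57932995    3.07731788   30.8650406 ] [  0.40399056  70.13305956  71.56603854  99.90200619   8.2796176
 149.23264619]
```

View pics/w1b.png

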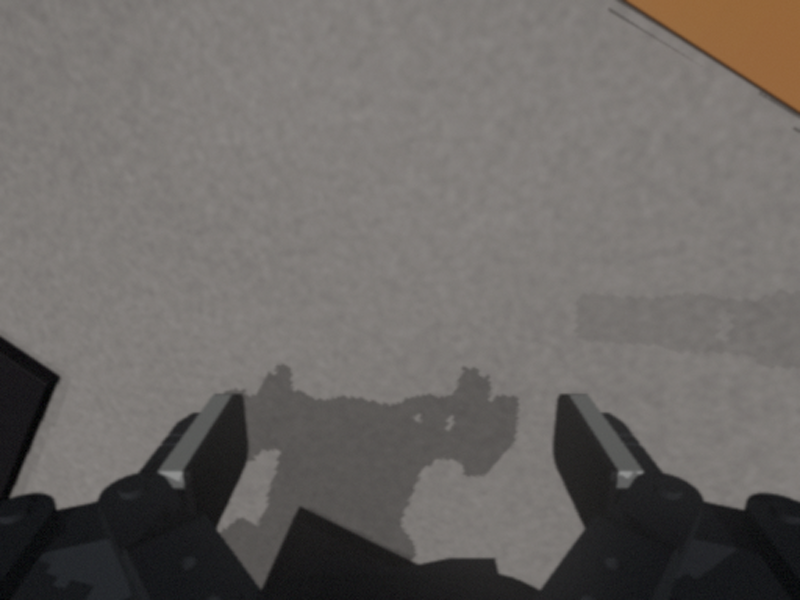

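The picture shows mostly bare bench, because joint 6 ran into its range (q6 = q1+180−yaw). Nothing was touched. I'll use yaws between 90 and 270 from here on and check the pose after each call.

```bash
cat > go.py <<'E'
from look import *
def go(xyz,yaw,n=0):
    o=bot.observe(); A=R.from_euler('xyz',o['eef_rot'],degrees=True); B=R.from_euler('xyz',[180,0,yaw],degrees=True)
    d=A.inv().apply(np.array(xyz)-o['eef_pos']); w=np.degrees((A.inv()*B).as_rotvec())
    d2=B.inv().apply(np.array(xyz)-o['eef_pos'])
    print('pose',np.round(o['eef_pos'],4),np.round(o['eef_rot'],1),'gap',o['finger_gap'].round(3))
    print(' shift now-frame',np.round(d/.25,3),'| shift target-frame',np.round(d2/.25,3),'rows>=',round(np.linalg.norm(d)/.0625,1),'| turn',np.round(w/360,4),'rows>=',round(np.linalg.norm(w)/10.7,1))
if __name__=='__main__':
    a=list(map(float,sys.argv[1:])); go(a[:3],a[3])
E
python3 go.py 0.6 0 0.31 180
```

```text
Traceback (most recent call last):
  File "go.py", line 9, in <module>
    a=list(map(float,sys.argv[1:])); go(a[:3],a[3])
                                     ~~^^^^^^^^^^^^
  File "go.py", line 6, in go
    print('pose',np.round(o['eef_pos'],4),np.round(o['eef_rot'],1),'gap',o['finger_gap'].round(3))
                                                                         ^^^^^^^^^^^^^^^^^^^^^
AttributeError: 'float' object has no attribute 'round'
```

```bash
sed -i "s/o\['finger_gap'\].round(3)/round(float(o['finger_gap']),3)/" go.py
python3 go.py 0.6 0 0.31 180
```

```text
pose [0.861  0.0537 0.0923] [-168.6    3.1   30.9] gap 0.996
 shift now-frame [-1.052 -0.506 -0.73 ] | shift target-frame [ 1.044 -0.215 -0.871] rows>= 5.5 | turn [-0.0225 -0.0382 -0.4132] rows>= 14.0
```

apply_moves(
  deltas=[
    [-0.15, -0.072, -0.104, 0, 0, 0],
    [-0.15, -0.072, -0.104, 0, 0, 0],
    [-0.15, -0.072, -0.104, 0, 0, 0],
    [-0.15, -0.072, -0.104, 0, 0, 0],
    [-0.15, -0.072, -0.104, 0, 0, 0],
    [-0.15, -0.072, -0.104, 0, 0, 0],
    [-0.15, -0.072, -0.104, 0, 0, 0],
    [0, 0, 0, -0.0015, -0.0026, -0.0276],
    [0, 0, 0, -0.0015, -0.0026, -0.0276],
    [0, 0, 0, -0.0015, -0.0026, -0.0276],
  ],
)

```text
clock: 5.08
eef_pos: [0.6115, 0.0022, 0.3044]
eef_rot: [-169.5, -0.0, 61.1]
wrist_force: [0.2, -0.5, -1.0]
finger_gap: 1.001
grasp_force: 0.0
```

```bash
python3 go.py 0.44 0 0.31 180
```

```text
pose [0.6115 0.0022 0.3044] [-169.5   -0.    61.1] gap 1.001
 shift now-frame [-0.34  -0.59   0.086] | shift target-frame [ 0.686 -0.009 -0.022] rows>= 2.7 | turn [-0.0178 -0.0302 -0.3293] rows>= 11.1
```

apply_moves(
  deltas=[
    [0, 0, 0, -0.0015, -0.0025, -0.0274],
    [0, 0, 0, -0.0015, -0.0025, -0.0274],
    [0, 0, 0, -0.0015, -0.0025, -0.0274],
    [0, 0, 0, -0.0015, -0.0025, -0.0274],
    [0, 0, 0, -0.0015, -0.0025, -0.0274],
    [0, 0, 0, -0.0015, -0.0025, -0.0274],
    [0, 0, 0, -0.0015, -0.0025, -0.0274],
    [0, 0, 0, -0.0015, -0.0025, -0.0274],
    [0, 0, 0, -0.0015, -0.0025, -0.0274],
    [0, 0, 0, -0.0015, -0.0025, -0.0274],
  ],
)

```text
clock: 6.32
eef_pos: [0.6115, 0.0024, 0.3042]
eef_rot: [-178.7, -1.6, 160.1]
wrist_force: [0.5, -0.3, -0.2]
finger_gap: 1.006
grasp_force: 0.0
```

apply_moves(
  deltas=[
    [0, 0, 0, -0.0015, -0.0025, -0.0274],
    [0, 0, 0, -0.0015, -0.0025, -0.0274],
    [0.17, 0, 0, 0, 0, 0],
    [0.17, 0, 0, 0, 0, 0],
    [0.17, 0, 0, 0, 0, 0],
    [0.17, 0, 0, 0, 0, 0],
    [0, 0, 0, 0, 0, 0],
    [0, 0, 0, 0, 0, 0],
  ],
)

```text
clock: 7.32
eef_pos: [0.4423, 0.0034, 0.3043]
eef_rot: [180.0, 0.0, 179.4]
wrist_force: [-1.7, -0.1, 0.0]
finger_gap: 0.999
grasp_force: 0.0
```

Run:
```python
from look import *
f=snap('wrist','w2'); print(f['xyz'],f['attitude']); o=bot.observe(); print(o['eef_pos'],o['eef_rot'],o['q'])
cv2.imwrite('pics/w2b.png',cv2.resize(cv2.imread('pics/w2.png'),(800,600),interpolation=cv2.INTER_CUBIC))
```

```text
[0.36588994 0.00424958 0.44821444] [ 1.62583923e+02 -7.06572429e-02  8.95156748e+01]
[0.44254135 0.00331612 0.30388241] [ 1.79961155e+02 -1.22928081e-02  1.79435277e+02] [ 4.00133735e-01 -3.30332611e-01 -1.48876395e+01  7.54543301e+01
  3.90469708e-02  9.64856692e-01]
```

View pics/w2b.png

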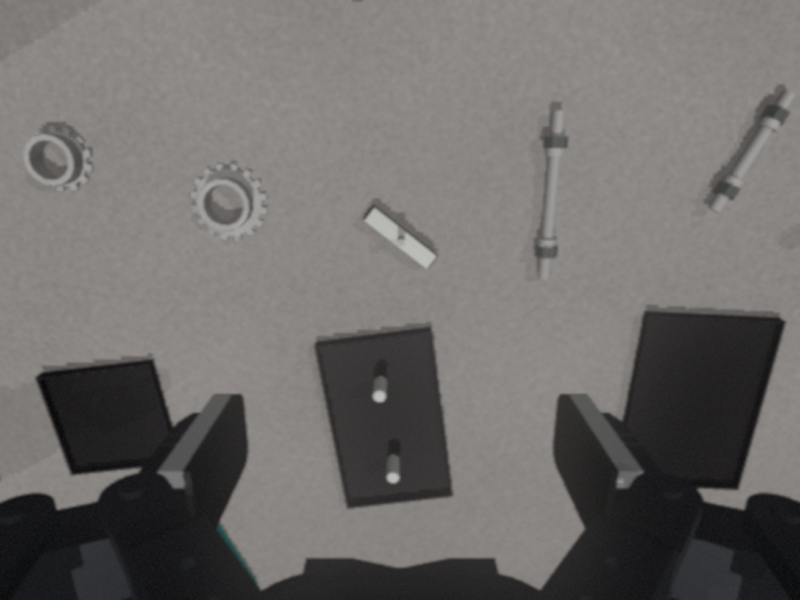

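The wrist view (800 px wide copy) shows every part: small cog boss (50,160), large cog boss (221,203), pad (374,214)–(430,262), long axle (557,105)–(544,275), short axle (786,92)–(716,205), peg tops (380,395) and (393,477).

```bash
python3 - <<'E'
from look import *
f=load('w2')
P=lambda p,z: onplane(f,np.array(p)*.64,z)
print('small',P((50,160),.018),'large',P((221,203),.018),'pegs',P([(380,395),(393,477)],.033))
for n,a,b,z in [('long',(557,105),(544,275),.0085),('longnuts',(555,139),(546,248),.0085),('short',(786,92),(716,205),.0085),('shortnuts',(774,112),(727,187),.0085),('pad',(371,212),(433,263),.014)]:
    q=P([a,b],z); d=q[1]-q[0]; print(n,q.mean(0).round(4),'len',np.linalg.norm(d).round(4),'ang',np.degrees(np.arctan2(d[1],d[0])).round(1))
for p in [(700,400),(350,450),(105,415)]:
    print(rect(f,f['pixels'].max(2)<50,np.array(p)*.64,.01))
E
python3 go.py 0.415 -0.142 0.08 180
```

```text
small [[ 0.38356362 -0.27094791]] large [[ 0.41827315 -0.1399995 ]] pegs [[ 0.58374033 -0.01441372]
 [ 0.66775803 -0.00409584]]
long [0.4145 0.1279] len 0.1374 ang -0.0
longnuts [0.4154 0.1281] len 0.0883 ang -0.4
short [0.3812 0.2855] len 0.0954 ang -24.5
shortnuts [0.3812 0.2855] len 0.0636 ang -24.8
pad [0.4488 0.0063] len 0.0671 ang 49.8
((675.916259765625, 2.216278076171875), (844.0813598632812, 318.1245422363281), 89.44003295898438)
None
((675.916259765625, 2.216278076171875), (844.0813598632812, 318.1245422363281), 89.44003295898438)
pose [0.4425 0.0033 0.3039] [180.   -0.  179.4] gap 1.004
 shift now-frame [ 0.104 -0.583  0.895] | shift target-frame [ 0.11  -0.581  0.896] rows>= 4.3 | turn [ 0.0001 -0.     -0.0016] rows>= 0.1
```

apply_moves(
  deltas=[
    [0.019, -0.1156, 0.179, 0, 0, 0],
    [0.019, -0.1156, 0.179, 0, 0, 0],
    [0.019, -0.1156, 0.179, 0, 0, 0],
    [0.019, -0.1156, 0.179, 0, 0, 0],
    [0.019, -0.1156, 0.179, 0, 0, 0],
    [0, 0, 0, 0, 0, 0],
    [0, 0, 0, 0, 0, 0],
  ],
  grip=1,
)

```text
clock: 8.25
eef_pos: [0.4168, -0.1413, 0.0798]
eef_rot: [179.9, -0.1, 179.4]
wrist_force: [0.6, 0.9, 0.5]
finger_gap: 0.999
grasp_force: 0.0
```

```bash
python3 go.py 0.4175 -0.141 0.004 180
```

```text
pose [ 0.4168 -0.1413  0.0798] [ 1.799e+02 -1.000e-01  1.794e+02] gap 0.999
 shift now-frame [-0.003  0.001  0.303] | shift target-frame [-0.003  0.001  0.303] rows>= 1.2 | turn [ 0.0001 -0.0003 -0.0018] rows>= 0.1
```

apply_moves(
  deltas=[
    [0, 0, 0.1, 0, 0, 0],
    [0, 0, 0.1, 0, 0, 0],
    [0, 0, 0.06, 0, 0, 0],
    [0, 0, 0.043, 0, 0, 0],
    [0, 0, 0, 0, 0, 0],
  ],
)

```text
clock: 8.88
eef_pos: [0.4163, -0.1409, 0.0039]
eef_rot: [180.0, -0.1, 179.4]
wrist_force: [0.3, 0.2, -0.1]
finger_gap: 1.001
grasp_force: 0.0
```

apply_moves(
  deltas=[
    [0, 0, 0, 0, 0, 0],
    [0, 0, 0, 0, 0, 0],
    [0, 0, 0, 0, 0, 0],
    [0, 0, 0, 0, 0, 0],
    [0, 0, 0, 0, 0, 0],
    [0, 0, 0, 0, 0, 0],
    [0, 0, 0, 0, 0, 0],
    [0, 0, 0, 0, 0, 0],
  ],
  grip=-1,
)

```text
clock: 9.88
eef_pos: [0.4162, -0.1414, 0.0045]
eef_rot: [180.0, -0.1, 179.4]
wrist_force: [-1.6, 1.6, 7.2]
finger_gap: 0.464
grasp_force: 60.2
```

```bash
python3 - <<'E'
from look import *
f=snap('wrist','w3')
E
python3 go.py 0.665 -0.0055 0.08 187.3
```

```text
pose [ 0.4162 -0.1414  0.0045] [ 1.800e+02 -1.000e-01  1.794e+02] gap 0.459
 shift now-frame [-0.989  0.554 -0.303] | shift target-frame [-1.056  0.413 -0.302] rows>= 4.7 | turn [ 0.0001 -0.0001 -0.022 ] rows>= 0.7
```

View pics/w3.png

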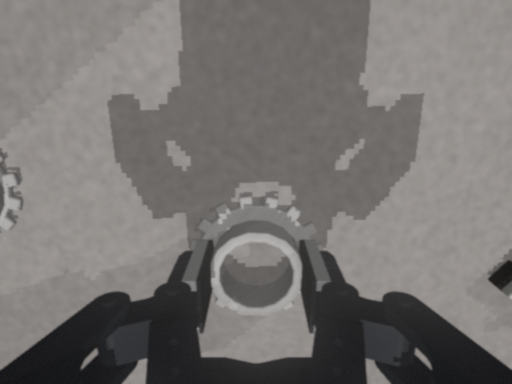

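The large cog is held by the boss between the pads, with its boss top ring at (256,273). Next I'll lift it and work out the cog's offset from the TCP.

apply_moves(
  deltas=[
    [0, 0, -0.05, 0, 0, 0],
    [0, 0, -0.15, 0, 0, 0],
    [0, 0, -0.1, 0, 0, -0.022],
    [0, 0, 0, 0, 0, 0],
  ],
)

```text
clock: 10.42
eef_pos: [0.4176, -0.142, 0.0809]
eef_rot: [-179.9, 0.1, -172.7]
wrist_force: [0.7, -0.1, -0.9]
finger_gap: 0.462
grasp_force: 61.0
```

```bash
python3 - <<'E'
from look import *
f=load('w3'); print(onplane(f,[(256,273)],.018))
E
python3 go.py 0.665 -0.0055 0.08 187.3
```

```text
[[ 0.41809251 -0.14099901]]
pose [ 0.4176 -0.142   0.0809] [-1.799e+02  1.000e-01 -1.727e+02] gap 0.462
 shift now-frame [-1.051  0.417  0.005] | shift target-frame [-1.051  0.416  0.004] rows>= 4.5 | turn [-0.0002  0.0003 -0.0001] rows>= 0.0
```

apply_moves(
  deltas=[
    [-0.175, 0.0693, 0, 0, 0, 0],
    [-0.175, 0.0693, 0, 0, 0, 0],
    [-0.175, 0.0693, 0, 0, 0, 0],
    [-0.175, 0.0693, 0, 0, 0, 0],
    [-0.175, 0.0693, 0, 0, 0, 0],
    [-0.175, 0.0693, 0, 0, 0, 0],
    [0, 0, 0, 0, 0, 0],
    [0, 0, 0.08, 0, 0, 0],
    [0, 0, 0.06, 0, 0, 0],
    [0, 0, 0, 0, 0, 0],
  ],
)

```text
clock: 11.68
eef_pos: [0.6604, -0.0053, 0.041]
eef_rot: [179.9, -0.4, -172.8]
wrist_force: [-0.6, -0.2, -0.2]
finger_gap: 0.461
grasp_force: 61.0
```

```bash
python3 - <<'E'
from look import *
snap('wrist','w4');snap('side','d4')
a=load('w4')['pixels'];b=cv2.resize(load('d4')['pixels'][120:280,180:380],(400,320),interpolation=cv2.INTER_CUBIC)
c=np.zeros((384,800,3),np.uint8);c[:,:400]=a[:,56:456];c[:320,400:]=b
cv2.imwrite('pics/c4.png',c[:,:,::-1])
E
python3 go.py 0.665 -0.0055 0.0085 187.3
```

```text
pose [ 0.6623 -0.0052  0.0431] [ 179.9   -0.2 -172.7] gap 0.461
 shift now-frame [-0.011 -0.003  0.138] | shift target-frame [-0.011 -0.003  0.138] rows>= 0.6 | turn [ 0.0001 -0.0005 -0.0001] rows>= 0.0
```

View pics/c4.png

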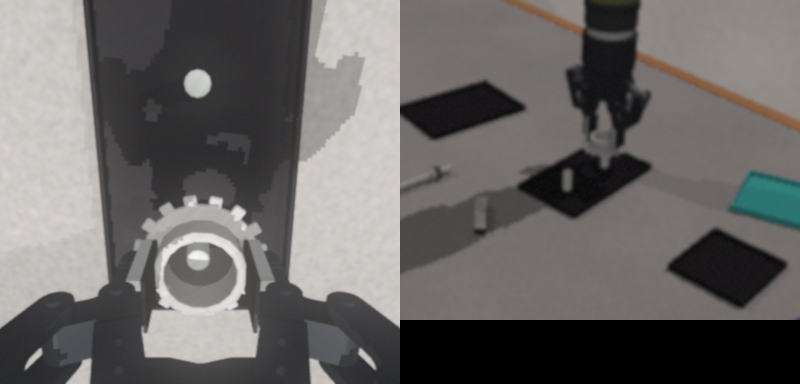

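In the wrist picture (crop offset 56 px) the free peg's top is at (255,83) px and the target peg shows through the bore at (254,257). The boss ring is centred at (257,273).

Run:
```python
from look import *
f=load('w4'); print(onplane(f,[(255,83),(254,257)],.033),onplane(f,[(257,273)],.0425+.0135))
```

```text
[[ 0.58360773 -0.01513213]
 [ 0.66609532 -0.00514128]] [[ 0.66142644 -0.00433889]]
```

apply_moves(
  deltas=[
    [-0.017, 0, 0, 0, 0, 0],
    [0, 0, 0.04, 0, 0, 0],
    [0, 0, 0.04, 0, 0, 0],
    [0, 0, 0.03, 0, 0, 0],
    [0, 0, 0.02, 0, 0, 0],
    [0, 0, 0.008, 0, 0, 0],
    [0, 0, 0, 0, 0, 0],
    [0, 0, 0, 0, 0, 0],
  ],
)

```text
clock: 12.78
eef_pos: [0.6672, -0.0043, 0.0089]
eef_rot: [180.0, -0.1, -172.7]
wrist_force: [0.3, -1.2, -0.8]
finger_gap: 0.46
grasp_force: 61.0
```

apply_moves(
  deltas=[
    [0, 0, 0.003, 0, 0, 0],
    [0, 0, 0.002, 0, 0, 0],
    [0, 0, 0, 0, 0, 0],
    [0, 0, 0, 0, 0, 0],
  ],
)

```text
clock: 13.28
eef_pos: [0.6671, -0.0043, 0.0076]
eef_rot: [180.0, -0.1, -172.7]
wrist_force: [-1.4, 0.1, 2.9]
finger_gap: 0.458
grasp_force: 61.2
```

apply_moves(
  deltas=[
    [0, 0, 0, 0, 0, 0],
    [0, 0, 0, 0, 0, 0],
    [0, 0, 0, 0, 0, 0],
    [0, 0, 0, 0, 0, 0],
    [0, 0, -0.05, 0, 0, 0],
    [0, 0, -0.15, 0, 0, 0],
    [0, 0, -0.2, 0, 0, 0],
    [0, 0, 0, 0, 0, 0],
  ],
  grip=0.6,
)

```text
clock: 14.28
eef_pos: [0.671, -0.0044, 0.1134]
eef_rot: [-180.0, 0.4, -172.7]
wrist_force: [0.4, -0.0, -0.3]
finger_gap: 0.801
grasp_force: 0.0
```

```bash
python3 go.py 0.3825 -0.273 0.08 180
```

```text
pose [ 0.671  -0.0044  0.1134] [-180.     0.4 -172.7] gap 0.801
 shift now-frame [ 1.282 -0.919  0.125] | shift target-frame [ 1.154 -1.075  0.134] rows>= 6.3 | turn [0.     0.0011 0.0203] rows>= 0.7
```

apply_moves(
  deltas=[
    [0.16, -0.115, 0, 0, 0, 0],
    [0.16, -0.115, 0, 0, 0, 0],
    [0.16, -0.115, 0, 0, 0, 0],
    [0.16, -0.115, 0, 0, 0, 0],
    [0.16, -0.115, 0, 0, 0, 0],
    [0.16, -0.115, 0.03, 0, 0, 0],
    [0.16, -0.115, 0.03, 0, 0, 0],
    [0.16, -0.115, 0.03, 0, 0, 0],
    [0, 0, 0, 0, 0, 0],
    [0, 0, 0, 0, 0, 0],
  ],
  grip=1,
)

```text
clock: 15.52
eef_pos: [0.3792, -0.2731, 0.0855]
eef_rot: [179.9, -0.1, -172.7]
wrist_force: [-0.1, 0.9, 0.6]
finger_gap: 0.997
grasp_force: 0.0
```

```bash
python3 go.py 0.383 -0.273 0.004 187.3
```

```text
pose [ 0.3792 -0.2731  0.0855] [ 1.799e+02 -1.000e-01 -1.727e+02] gap 0.997
 shift now-frame [-0.015 -0.002  0.326] | shift target-frame [-0.015 -0.002  0.326] rows>= 1.3 | turn [ 0.0001 -0.0002 -0.0001] rows>= 0.0
```

apply_moves(
  deltas=[
    [-0.015, -0.002, 0.1, 0, 0, 0],
    [0, 0, 0.1, 0, 0, 0],
    [0, 0, 0.08, 0, 0, 0],
    [0, 0, 0.046, 0, 0, 0],
    [0, 0, 0, 0, 0, 0],
  ],
)

```text
clock: 16.15
eef_pos: [0.3827, -0.2723, 0.0034]
eef_rot: [179.9, -0.2, -172.6]
wrist_force: [-0.6, -0.7, 0.2]
finger_gap: 1.003
grasp_force: 0.0
```

apply_moves(
  deltas=[
    [0, 0, 0, 0, 0, 0],
    [0, 0, 0, 0, 0, 0],
    [0, 0, 0, 0, 0, 0],
    [0, 0, 0, 0, 0, 0],
    [0, 0, 0, 0, 0, 0],
    [0, 0, 0, 0, 0, 0],
    [0, 0, 0, 0, 0, 0],
    [0, 0, 0, 0, 0, 0],
  ],
  grip=-1,
)

```text
clock: 17.15
eef_pos: [0.3831, -0.2735, 0.005]
eef_rot: [180.0, -0.1, -172.7]
wrist_force: [-2.4, 1.5, 9.0]
finger_gap: 0.44
grasp_force: 59.0
```

apply_moves(
  deltas=[
    [0, 0, -0.05, 0, 0, 0],
    [0, 0, -0.15, 0, 0, 0],
    [0, 0, -0.1, 0, 0, 0],
    [0, 0, 0, 0, 0, 0],
  ],
)

```text
clock: 17.65
eef_pos: [0.3843, -0.2744, 0.0813]
eef_rot: [-179.9, 0.1, -172.7]
wrist_force: [-0.1, -0.6, -1.4]
finger_gap: 0.442
grasp_force: 60.4
```

```bash
python3 go.py 0.583 -0.0155 0.08 187.3
```

```text
pose [ 0.3843 -0.2744  0.0813] [-1.799e+02  1.000e-01 -1.727e+02] gap 0.442
 shift now-frame [-0.92   0.926  0.004] | shift target-frame [-0.92   0.926  0.005] rows>= 5.2 | turn [-0.0004  0.0002 -0.    ] rows>= 0.0
```

apply_moves(
  deltas=[
    [-0.1314, 0.1323, 0, 0, 0, 0],
    [-0.1314, 0.1323, 0, 0, 0, 0],
    [-0.1314, 0.1323, 0, 0, 0, 0],
    [-0.1314, 0.1323, 0, 0, 0, 0],
    [-0.1314, 0.1323, 0, 0, 0, 0],
    [-0.1314, 0.1323, 0, 0, 0, 0],
    [-0.1314, 0.1323, 0, 0, 0, 0],
    [0, 0, 0.15, 0, 0, 0],
    [0, 0, 0, 0, 0, 0],
    [0, 0, 0, 0, 0, 0],
  ],
)

```text
clock: 18.9
eef_pos: [0.5805, -0.0146, 0.041]
eef_rot: [179.9, -0.2, -172.7]
wrist_force: [0.0, -0.2, -0.0]
finger_gap: 0.441
grasp_force: 60.5
```

```bash
python3 - <<'E'
from look import *
snap('wrist','w5')
E
python3 go.py 0.583 -0.0155 0.009 187.3
```

```text
pose [ 0.5813 -0.0148  0.0417] [ 1.800e+02 -1.000e-01 -1.728e+02] gap 0.439
 shift now-frame [-0.007 -0.004  0.131] | shift target-frame [-0.006 -0.004  0.131] rows>= 0.5 | turn [ 0.0001 -0.0003 -0.0002] rows>= 0.0
```

View pics/w5.png

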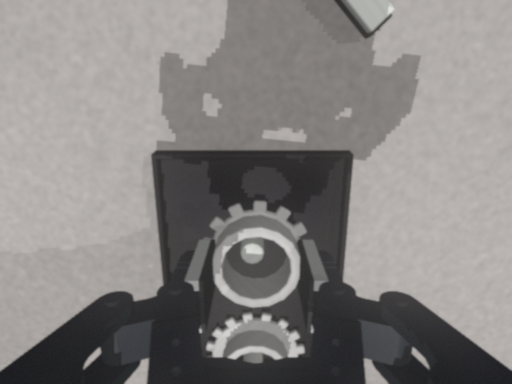

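The peg's top shows through the small cog's bore at (252,252), and the ring is centred at (256,266). The large cog sits on the other peg below it.

Run:
```python
from look import *
f=load('w5'); print(onplane(f,[(252,252)],.033),onplane(f,[(256,266)],.0417+.0135))
```

```text
[[ 0.58368112 -0.01582764]] [[ 0.57870071 -0.01449269]]
```

apply_moves(
  deltas=[
    [-0.019, -0.007, 0, 0, 0, 0],
    [0, 0, 0.04, 0, 0, 0],
    [0, 0, 0.04, 0, 0, 0],
    [0, 0, 0.03, 0, 0, 0],
    [0, 0, 0.018, 0, 0, 0],
    [0, 0, 0.006, 0, 0, 0],
    [0, 0, 0, 0, 0, 0],
    [0, 0, 0, 0, 0, 0],
  ],
)

```text
clock: 19.95
eef_pos: [0.5855, -0.0154, 0.0081]
eef_rot: [180.0, -0.2, -172.7]
wrist_force: [-4.9, -0.7, 8.1]
finger_gap: 0.44
grasp_force: 61.3
```

apply_moves(
  deltas=[
    [0, 0, 0, 0, 0, 0],
    [0, 0, 0, 0, 0, 0],
    [0, 0, 0, 0, 0, 0],
    [0, 0, 0, 0, 0, 0],
    [0, 0, -0.05, 0, 0, 0],
    [0, 0, -0.15, 0, 0, 0],
    [0, 0, -0.2, 0, 0, 0],
    [0, 0, 0, 0, 0, 0],
    [0, 0, 0, 0, 0, 0],
  ],
  grip=0.6,
)

```text
clock: 21.08
eef_pos: [0.5865, -0.0154, 0.108]
eef_rot: [180.0, -0.1, -172.7]
wrist_force: [-1.3, 0.9, -0.1]
finger_gap: 0.801
grasp_force: 0.0
```

```bash
python3 go.py 0.446 0.004 0.08 230; python3 go.py 0.446 0.004 0.08 140
```

```text
pose [ 0.5865 -0.0154  0.108 ] [ 1.800e+02 -1.000e-01 -1.727e+02] gap 0.801
 shift now-frame [0.547 0.148 0.113] | shift target-frame [0.302 0.48  0.112] rows>= 2.3 | turn [ 0.0002 -0.0002 -0.1186] rows>= 4.0
pose [ 0.5865 -0.0154  0.108 ] [ 1.800e+02 -1.000e-01 -1.727e+02] gap 0.801
 shift now-frame [0.547 0.148 0.113] | shift target-frame [ 0.48  -0.302  0.112] rows>= 2.3 | turn [ 0.     -0.0003  0.1314] rows>= 4.4
```

apply_moves(
  deltas=[
    [0.135, 0.037, 0.02, 0, 0, 0],
    [0.135, 0.037, 0.02, 0, 0, 0],
    [0.135, 0.037, 0.02, 0, 0, 0],
    [0.135, 0.037, 0.02, 0, 0, 0],
    [0, 0, 0, 0, 0, -0.0237],
    [0, 0, 0, 0, 0, -0.0237],
    [0, 0, 0, 0, 0, -0.0237],
    [0, 0, 0, 0, 0, -0.0237],
    [0, 0, 0, 0, 0, -0.0237],
    [0, 0, 0, 0, 0, 0],
  ],
  grip=0.2,
)

```text
clock: 22.32
eef_pos: [0.4465, 0.0041, 0.0868]
eef_rot: [179.8, -0.1, -130.1]
wrist_force: [0.3, 0.8, -0.3]
finger_gap: 0.601
grasp_force: 0.0
```

```bash
python3 - <<'E'
from look import *
snap('wrist','w6')
E
python3 go.py 0.447 0.004 0.004 230
```

```text
pose [0.4467 0.0041 0.087 ] [ 1.798e+02 -1.000e-01 -1.302e+02] gap 0.598
 shift now-frame [-0.001 -0.002  0.332] | shift target-frame [-0.    -0.001  0.332] rows>= 1.3 | turn [ 0.0006 -0.0004 -0.0006] rows>= 0.0
```

View pics/w6.png

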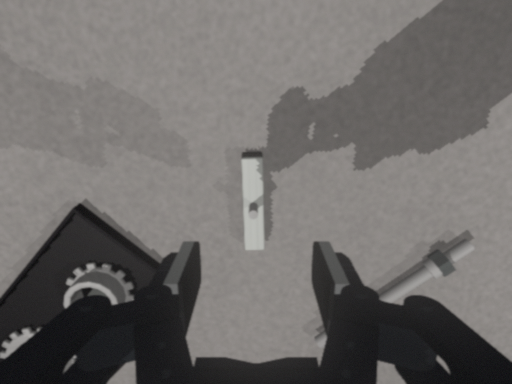

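The pad lies aligned between the fingers, with its top from (252,157) to (255,248) and the stud at (253,208).

apply_moves(
  deltas=[
    [0, 0, 0.1, 0, 0, 0],
    [0, 0, 0.1, 0, 0, 0],
    [0, 0, 0.09, 0, 0, 0],
    [0, 0, 0.042, 0, 0, 0],
    [0, 0, 0, 0, 0, 0],
  ],
)

```text
clock: 23.0
eef_pos: [0.4467, 0.0042, 0.0043]
eef_rot: [179.8, -0.1, -130.1]
wrist_force: [-0.7, 0.1, -0.2]
finger_gap: 0.599
grasp_force: 0.0
```

apply_moves(
  deltas=[
    [0, 0, 0, 0, 0, 0],
    [0, 0, 0, 0, 0, 0],
    [0, 0, 0, 0, 0, 0],
    [0, 0, 0, 0, 0, 0],
    [0, 0, 0, 0, 0, 0],
    [0, 0, 0, 0, 0, 0],
    [0, 0, 0, 0, 0, 0],
  ],
  grip=-1,
)

```text
clock: 23.88
eef_pos: [0.4483, 0.0042, 0.0058]
eef_rot: [180.0, -0.0, -130.1]
wrist_force: [-0.5, 0.5, 5.1]
finger_gap: 0.143
grasp_force: 59.0
```

apply_moves(
  deltas=[
    [0, 0, -0.05, 0, 0, 0],
    [0, 0, -0.15, 0, 0, 0],
    [0, 0, -0.1, 0, 0, 0.0235],
    [0, 0, 0, 0, 0, 0.0235],
    [0, 0, 0, 0, 0, 0.0235],
    [0, 0, 0, 0, 0, 0.0235],
    [0, 0, 0, 0, 0, 0.0235],
    [0, 0, 0, 0, 0, 0],
    [0, 0, 0, 0, 0, 0],
  ],
)

```text
clock: 25.0
eef_pos: [0.4479, 0.0041, 0.0803]
eef_rot: [180.0, -0.1, -172.2]
wrist_force: [-0.0, -1.1, -1.0]
finger_gap: 0.137
grasp_force: 58.6
```

```bash
python3 - <<'E'
from look import *
snap('wrist','w7'); f=load('w6'); print(onplane(f,[(253,204)],.014))
E
python3 go.py 0.6165 -0.272 0.08 187
```

```text
[[0.44794044 0.00363041]]
pose [0.4478 0.0041 0.0802] [ 1.800e+02 -1.000e-01 -1.722e+02] gap 0.142
 shift now-frame [-5.190e-01 -1.186e+00 -1.000e-03] | shift target-frame [-5.350e-01 -1.179e+00  1.000e-03] rows>= 5.2 | turn [ 0.0001 -0.0003  0.0021] rows>= 0.1
```

View pics/w7.png

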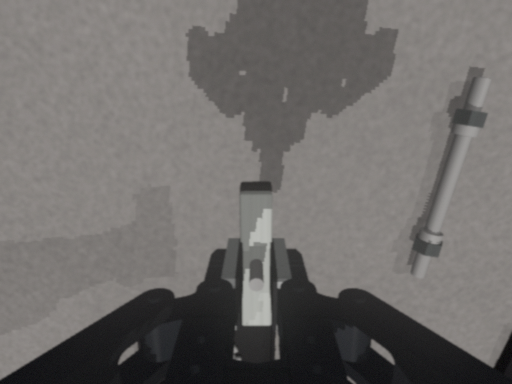

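The pad is held level and centred: bar from (256,185) to (256,325), stud at (257,275).

apply_moves(
  deltas=[
    [-0.0743, -0.1694, 0, 0, 0, 0],
    [-0.0743, -0.1694, 0, 0, 0, 0],
    [-0.0743, -0.1694, 0, 0, 0, 0],
    [-0.0743, -0.1694, 0, 0, 0, 0],
    [-0.0743, -0.1694, 0, 0, 0, 0],
    [-0.0743, -0.1694, 0, 0, 0, 0],
    [-0.0743, -0.1694, 0, 0, 0, 0],
    [0, 0, 0, 0, 0, 0],
    [0, 0, 0.12, 0, 0, 0],
    [0, 0, 0, 0, 0, 0],
  ],
)

```text
clock: 26.3
eef_pos: [0.6133, -0.2706, 0.0468]
eef_rot: [179.8, -0.4, -172.3]
wrist_force: [0.3, 0.7, -0.1]
finger_gap: 0.143
grasp_force: 58.7
```

```bash
python3 go.py 0.6165 -0.272 0.009 187
```

```text
pose [ 0.6133 -0.2706  0.0468] [ 179.8   -0.4 -172.3] gap 0.143
 shift now-frame [-0.013 -0.008  0.151] | shift target-frame [-0.012 -0.007  0.151] rows>= 0.6 | turn [ 0.0006 -0.0011  0.002 ] rows>= 0.1
```

apply_moves(
  deltas=[
    [0, 0, 0.06, 0, 0, 0],
    [0, 0, 0.05, 0, 0, 0],
    [0, 0, 0.03, 0, 0, 0],
    [0, 0, 0.012, 0, 0, 0],
    [0, 0, 0, 0, 0, 0],
    [0, 0, 0, 0, 0, 0],
    [0, 0, 0, 0, 0, 0],
  ],
)

```text
clock: 27.18
eef_pos: [0.6162, -0.2725, 0.0118]
eef_rot: [180.0, -0.1, -172.3]
wrist_force: [0.0, -0.1, 0.0]
finger_gap: 0.138
grasp_force: 58.7
```

apply_moves(
  deltas=[
    [0, 0, 0.006, 0, 0, 0],
    [0, 0, 0.005, 0, 0, 0],
    [0, 0, 0.002, 0, 0, 0],
    [0, 0, 0, 0, 0, 0],
    [0, 0, 0, 0, 0, 0],
  ],
)

```text
clock: 27.8
eef_pos: [0.6159, -0.2724, 0.0089]
eef_rot: [180.0, -0.1, -172.3]
wrist_force: [-2.2, 1.2, 6.0]
finger_gap: 0.145
grasp_force: 59.5
```

apply_moves(
  deltas=[
    [0, 0, 0, 0, 0, 0],
    [0, 0, 0, 0, 0, 0],
    [0, 0, 0, 0, 0, 0],
    [0, 0, -0.05, 0, 0, 0],
    [0, 0, -0.15, 0, 0, 0],
    [0, 0, -0.15, 0, 0, 0.0219],
    [0, 0, 0, 0, 0, 0],
    [0, 0, 0, 0, 0, 0],
  ],
  grip=-0.1,
)

```text
clock: 28.8
eef_pos: [0.6161, -0.2723, 0.0959]
eef_rot: [180.0, -0.1, 179.8]
wrist_force: [-0.0, -0.7, -0.3]
finger_gap: 0.448
grasp_force: 0.0
```

```bash
python3 go.py 0.415 0.126 0.08 180
```

```text
pose [ 0.6161 -0.2723  0.0959] [ 1.800e+02 -1.000e-01  1.798e+02] gap 0.448
 shift now-frame [0.809 1.591 0.066] | shift target-frame [0.804 1.593 0.064] rows>= 7.1 | turn [ 0.0001 -0.0003 -0.0005] rows>= 0.0
```

apply_moves(
  deltas=[
    [0.0897, 0.177, 0, 0, 0, 0],
    [0.0897, 0.177, 0, 0, 0, 0],
    [0.0897, 0.177, 0, 0, 0, 0],
    [0.0897, 0.177, 0, 0, 0, 0],
    [0.0897, 0.177, 0, 0, 0, 0],
    [0.0897, 0.177, 0, 0, 0, 0],
    [0.0897, 0.177, 0, 0, 0, 0],
    [0.0897, 0.177, 0, 0, 0, 0],
    [0.0897, 0.177, 0.06, 0, 0, 0],
    [0, 0, 0, 0, 0, 0],
  ],
)

```text
clock: 30.05
eef_pos: [0.4123, 0.1283, 0.0795]
eef_rot: [-180.0, -0.4, -179.9]
wrist_force: [-0.2, 0.4, 0.3]
finger_gap: 0.451
grasp_force: 0.0
```

```bash
python3 - <<'E'
from look import *
snap('wrist','w8')
E
python3 go.py 0.415 0.126 0.004 180
```

```text
pose [0.4139 0.1272 0.0801] [-180.    -0.3  180. ] gap 0.453
 shift now-frame [-0.006 -0.005  0.304] | shift target-frame [-0.004 -0.005  0.304] rows>= 1.2 | turn [-0.0001 -0.0008 -0.    ] rows>= 0.0
```

View pics/w8.png

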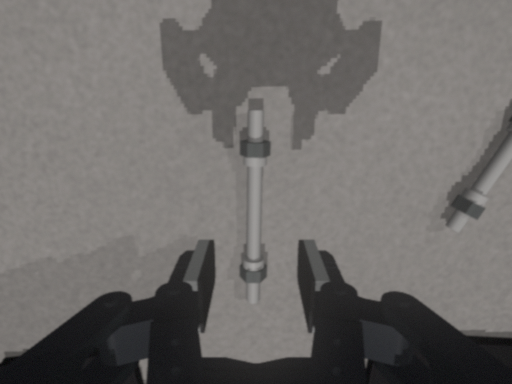

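The long axle lies between the fingers, ends at (256,100) and (253,302), nuts at (256,148) and (254,270).

Run:
```python
from look import *
f=load('w8'); print(onplane(f,[(256,100),(253,302),(256,148),(254,270)],.0085))
```

```text
[[0.34401329 0.12847244]
 [0.48845676 0.12667669]
 [0.37373743 0.12855994]
 [0.46178826 0.12738461]]
```

apply_moves(
  deltas=[
    [-0.012, 0.003, 0.1, 0, 0, 0],
    [0, 0, 0.1, 0, 0, 0],
    [0, 0, 0.07, 0, 0, 0],
    [0, 0, 0.037, 0, 0, 0],
    [0, 0, 0, 0, 0, 0],
  ],
)

```text
clock: 30.72
eef_pos: [0.4185, 0.1266, 0.004]
eef_rot: [-180.0, -0.2, 179.7]
wrist_force: [0.1, 0.5, -0.1]
finger_gap: 0.446
grasp_force: 0.0
```

apply_moves(
  deltas=[
    [0, 0, 0, 0, 0, 0],
    [0, 0, 0, 0, 0, 0],
    [0, 0, 0, 0, 0, 0],
    [0, 0, 0, 0, 0, 0],
    [0, 0, 0, 0, 0, 0],
    [0, 0, 0, 0, 0, 0],
    [0, 0, 0, 0, 0, 0],
  ],
  grip=-1,
)

```text
clock: 31.6
eef_pos: [0.4195, 0.1276, 0.0053]
eef_rot: [180.0, -0.0, 179.8]
wrist_force: [-0.9, -1.6, 7.1]
finger_gap: 0.085
grasp_force: 58.8
```

apply_moves(
  deltas=[
    [0, 0, -0.05, 0, 0, 0],
    [0, 0, -0.15, 0, 0, 0],
    [0, 0, -0.1, 0, 0, 0.0092],
    [0, 0, 0, 0, 0, 0],
    [0, 0, 0, 0, 0, 0],
  ],
)

```text
clock: 32.22
eef_pos: [0.4184, 0.1274, 0.0792]
eef_rot: [180.0, -0.1, 176.5]
wrist_force: [-0.3, -0.1, -1.0]
finger_gap: 0.082
grasp_force: 58.8
```

```bash
python3 go.py 0.606 0.247 0.08 176.7
```

```text
pose [0.4184 0.1274 0.0792] [ 1.800e+02 -1.000e-01  1.765e+02] gap 0.082
 shift now-frame [-0.72   0.523 -0.005] | shift target-frame [-0.722  0.521 -0.003] rows>= 3.6 | turn [ 0.0001 -0.0004 -0.0005] rows>= 0.0
```

apply_moves(
  deltas=[
    [-0.144, 0.1046, 0, 0, 0, 0],
    [-0.144, 0.1046, 0, 0, 0, 0],
    [-0.144, 0.1046, 0, 0, 0, 0],
    [-0.144, 0.1046, 0, 0, 0, 0],
    [-0.144, 0.1046, 0, 0, 0, 0],
    [0, 0, 0, 0, 0, 0],
    [0, 0, 0.15, 0, 0, 0],
    [0, 0, 0, 0, 0, 0],
    [0, 0, 0, 0, 0, 0],
  ],
)

```text
clock: 33.35
eef_pos: [0.6057, 0.2464, 0.0417]
eef_rot: [-180.0, -0.2, 176.5]
wrist_force: [0.6, 0.1, -0.3]
finger_gap: 0.08
grasp_force: 58.8
```

```bash
python3 go.py 0.606 0.247 0.0088 176.7
```

```text
pose [0.6057 0.2464 0.0417] [-180.    -0.2  176.5] gap 0.08
 shift now-frame [-0.002  0.003  0.132] | shift target-frame [-0.001  0.002  0.132] rows>= 0.5 | turn [-0.     -0.0006 -0.0007] rows>= 0.0
```

apply_moves(
  deltas=[
    [0, 0, 0.05, 0, 0, 0],
    [0, 0, 0.04, 0, 0, 0],
    [0, 0, 0.025, 0, 0, 0],
    [0, 0, 0.012, 0, 0, 0],
    [0, 0, 0.006, 0, 0, 0],
    [0, 0, 0, 0, 0, 0],
    [0, 0, 0, 0, 0, 0],
  ],
)

```text
clock: 34.22
eef_pos: [0.6067, 0.247, 0.0086]
eef_rot: [180.0, -0.1, 176.5]
wrist_force: [0.2, 0.1, -1.0]
finger_gap: 0.076
grasp_force: 59.0
```

apply_moves(
  deltas=[
    [0, 0, 0.004, 0, 0, 0],
    [0, 0, 0, 0, 0, 0],
    [0, 0, 0, 0, 0, 0],
  ],
)

```text
clock: 34.6
eef_pos: [0.6067, 0.247, 0.0084]
eef_rot: [180.0, -0.1, 176.5]
wrist_force: [-2.4, 0.4, 5.8]
finger_gap: 0.084
grasp_force: 59.5
```

apply_moves(
  deltas=[
    [0, 0, 0, 0, 0, 0],
    [0, 0, 0, 0, 0, 0],
    [0, 0, 0, 0, 0, 0],
    [0, 0, -0.05, 0, 0, 0],
    [0, 0, -0.15, 0, 0, 0],
    [0, 0, -0.15, 0, 0, 0],
    [0, 0, 0, 0, 0, 0.0195],
    [0, 0, 0, 0, 0, 0.0195],
    [0, 0, 0, 0, 0, 0.0195],
    [0, 0, 0, 0, 0, 0],
  ],
  grip=-0.1,
)

```text
clock: 35.85
eef_pos: [0.6069, 0.2469, 0.0957]
eef_rot: [180.0, -0.1, 155.5]
wrist_force: [0.1, 0.4, 0.4]
finger_gap: 0.45
grasp_force: 0.0
```

```bash
python3 go.py 0.3812 0.285 0.08 155.4
```

```text
pose [0.6069 0.2469 0.0957] [ 1.800e+02 -1.000e-01  1.555e+02] gap 0.45
 shift now-frame [ 0.884 -0.236  0.064] | shift target-frame [ 0.884 -0.237  0.063] rows>= 3.7 | turn [ 0.     -0.0003  0.0002] rows>= 0.0
```

apply_moves(
  deltas=[
    [0.177, -0.0474, 0, 0, 0, 0],
    [0.177, -0.0474, 0, 0, 0, 0],
    [0.177, -0.0474, 0, 0, 0, 0],
    [0.177, -0.0474, 0, 0, 0, 0],
    [0.177, -0.0474, 0.064, 0, 0, 0],
    [0, 0, 0, 0, 0, 0],
    [0, 0, 0, 0, 0, 0],
    [0, 0, 0, 0, 0, 0],
  ],
)

```text
clock: 36.85
eef_pos: [0.3823, 0.2855, 0.0801]
eef_rot: [179.9, -0.1, 155.4]
wrist_force: [-0.6, -0.4, -1.1]
finger_gap: 0.447
grasp_force: 0.0
```

```bash
python3 - <<'E'
from look import *
snap('wrist','w9')
E
python3 go.py 0.3812 0.285 0.004 155.4
```

```text
pose [0.3822 0.2854 0.0799] [ 1.800e+02 -1.000e-01  1.554e+02] gap 0.452
 shift now-frame [ 0.003 -0.003  0.304] | shift target-frame [ 0.003 -0.003  0.304] rows>= 1.2 | turn [ 0.0001 -0.0002 -0.0001] rows>= 0.0
```

View pics/w9.png

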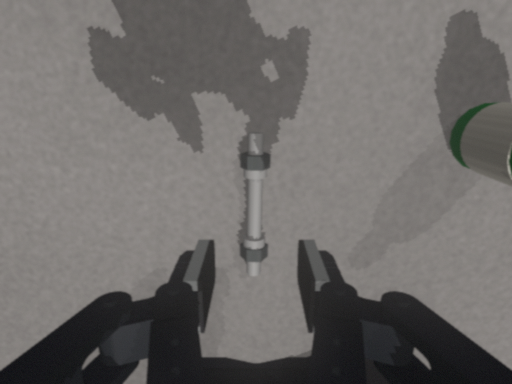

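The short axle is aligned between the fingers, nuts at (256,160) and (254,254), and the bottle is well clear at (490,145).

apply_moves(
  deltas=[
    [0.003, -0.002, 0.1, 0, 0, 0],
    [0, 0, 0.1, 0, 0, 0],
    [0, 0, 0.07, 0, 0, 0],
    [0, 0, 0.034, 0, 0, 0],
    [0, 0, 0, 0, 0, 0],
  ],
)

```text
clock: 37.52
eef_pos: [0.3799, 0.2847, 0.0031]
eef_rot: [-179.9, -0.2, 155.4]
wrist_force: [-0.7, 0.1, -0.5]
finger_gap: 0.452
grasp_force: 0.0
```

apply_moves(
  deltas=[
    [0, 0, 0, 0, 0, 0],
    [0, 0, 0, 0, 0, 0],
    [0, 0, 0, 0, 0, 0],
    [0, 0, 0, 0, 0, 0],
    [0, 0, 0, 0, 0, 0],
    [0, 0, 0, 0, 0, 0],
    [0, 0, 0, 0, 0, 0],
  ],
  grip=-1,
)

```text
clock: 38.4
eef_pos: [0.3804, 0.2854, 0.0043]
eef_rot: [179.9, -0.1, 155.4]
wrist_force: [-0.2, -1.0, 5.9]
finger_gap: 0.082
grasp_force: 58.8
```

apply_moves(
  deltas=[
    [0, 0, -0.05, 0, 0, 0],
    [0, 0, -0.15, 0, 0, 0],
    [0, 0, -0.1, 0, 0, -0.02],
    [0, 0, 0, 0, 0, -0.02],
    [0, 0, 0, 0, 0, -0.019],
    [0, 0, 0, 0, 0, 0],
    [0, 0, 0, 0, 0, 0],
  ],
)

```text
clock: 39.28
eef_pos: [0.3798, 0.2849, 0.0786]
eef_rot: [180.0, -0.1, 176.5]
wrist_force: [0.3, 0.3, -1.2]
finger_gap: 0.082
grasp_force: 58.7
```

```bash
python3 go.py 0.6095 0.303 0.08 176.7
```

```text
pose [0.3798 0.2849 0.0786] [ 1.800e+02 -1.000e-01  1.765e+02] gap 0.082
 shift now-frame [-0.913  0.128 -0.007] | shift target-frame [-0.913  0.125 -0.005] rows>= 3.7 | turn [ 0.0001 -0.0004 -0.0005] rows>= 0.0
```

apply_moves(
  deltas=[
    [-0.1826, 0.0254, 0, 0, 0, 0],
    [-0.1826, 0.0254, 0, 0, 0, 0],
    [-0.1826, 0.0254, 0, 0, 0, 0],
    [-0.1826, 0.0254, 0, 0, 0, 0],
    [-0.1826, 0.0254, 0, 0, 0, 0],
    [0, 0, 0, 0, 0, 0],
    [0, 0, 0.15, 0, 0, 0],
    [0, 0, 0, 0, 0, 0],
    [0, 0, 0, 0, 0, 0],
  ],
)

```text
clock: 40.4
eef_pos: [0.6089, 0.3033, 0.0411]
eef_rot: [180.0, -0.2, 176.6]
wrist_force: [-0.1, -0.2, -0.6]
finger_gap: 0.084
grasp_force: 58.7
```

```bash
python3 go.py 0.6095 0.302 0.0075 176.7
```

```text
pose [0.6089 0.3033 0.0411] [180.   -0.2 176.6] gap 0.084
 shift now-frame [-0.003 -0.005  0.134] | shift target-frame [-0.003 -0.005  0.134] rows>= 0.5 | turn [ 0.     -0.0004 -0.0002] rows>= 0.0
```

apply_moves(
  deltas=[
    [0, -0.005, 0.05, 0, 0, 0],
    [0, 0, 0.04, 0, 0, 0],
    [0, 0, 0.025, 0, 0, 0],
    [0, 0, 0.014, 0, 0, 0],
    [0, 0, 0.008, 0, 0, 0],
    [0, 0, 0, 0, 0, 0],
    [0, 0, 0, 0, 0, 0],
  ],
)

```text
clock: 41.28
eef_pos: [0.6091, 0.3019, 0.0073]
eef_rot: [180.0, -0.1, 176.6]
wrist_force: [-4.3, -2.0, 8.4]
finger_gap: 0.085
grasp_force: 59.7
```

In contact with the floor. I'll release it, rise, and back off towards the robot so I can check all the trays.

apply_moves(
  deltas=[
    [0, 0, 0, 0, 0, 0],
    [0, 0, 0, 0, 0, 0],
    [0, 0, 0, 0, 0, 0],
    [0, 0, -0.05, 0, 0, 0],
    [0, 0, -0.2, 0, 0, 0],
    [0, 0, -0.2, 0, 0, 0],
    [0, 0.1, -0.2, 0, 0, 0],
    [0, -0.2, -0.2, 0, 0, 0],
    [0, -0.2, -0.1, 0, 0, 0],
    [0, -0.2, 0, 0, 0, 0],
  ],
  grip=-0.5,
)

```text
clock: 42.52
eef_pos: [0.6043, 0.1823, 0.2419]
eef_rot: [179.9, 0.2, 176.7]
wrist_force: [0.1, 0.4, -0.4]
finger_gap: 0.255
grasp_force: 0.0
```

apply_moves(
  deltas=[
    [0.1, -0.2, 0, 0, 0, 0],
    [0.1, -0.2, 0, 0, 0, 0],
    [0.1, -0.2, 0, 0, 0, 0],
    [0.1, -0.1, 0, 0, 0, 0],
    [0, 0, 0, 0, 0, 0],
    [0, 0, 0, 0, 0, 0],
    [0, 0, 0, 0, 0, 0],
  ],
)

```text
clock: 43.4
eef_pos: [0.4936, 0.0148, 0.2382]
eef_rot: [180.0, -0.1, 176.7]
wrist_force: [-0.5, 0.5, 0.7]
finger_gap: 0.253
grasp_force: 0.0
```

Run:
```python
from look import *
snap('wrist','w10'); snap('side','d10'); snap('scene','s10')
a=load('w10')['pixels'];b=load('d10')['pixels'];s=load('s10')['pixels']
c=np.zeros((600,800,3),np.uint8)
c[:300,:400]=cv2.resize(a,(400,300),interpolation=cv2.INTER_AREA)
c[:300,400:]=cv2.resize(b[130:310,160:400],(400,300),interpolation=cv2.INTER_CUBIC)
c[300:]=cv2.resize(s[120:300,80:400],(533,300),interpolation=cv2.INTER_CUBIC)[:,:533].repeat(1,0) if 0 else np.pad(cv2.resize(s[120:300,80:400],(533,300),interpolation=cv2.INTER_CUBIC),((0,0),(0,267),(0,0)))
cv2.imwrite('pics/c10.png',c[:,:,::-1]); o=bot.observe(); print(o['eef_pos'],o['clock'])
```

```text
[0.49320493 0.01468858 0.23778274] 43.55
```

View pics/c10.png

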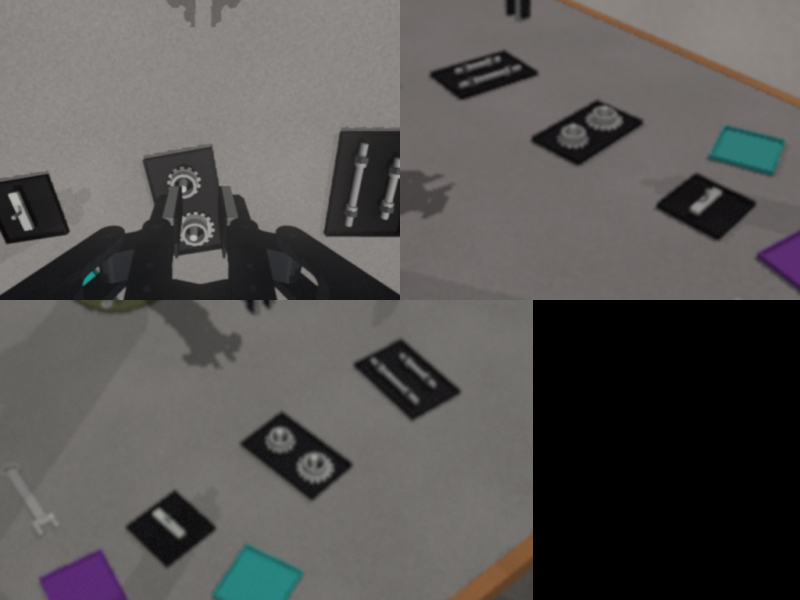

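In the three views the cogs sit flat on their pegs, both axles are in the long tray (wrist view about (355,190) and (393,190)), and the pad stands inside the black square tray at (705,203). The spanner looks undisturbed, and the arm stayed well clear of the bottle.

```bash
python3 -c "
from plant import bot
print(bot.finish_job())"
```

```text
the job is handed in; nothing more can be done
None
```

The job is handed in after about 44 s on the robot clock. Both cogs sit on their pegs boss up, both axles are in the long tray, and the pad is in the square tray; the hand-in returned no verdict, so I'm going by the final camera views.

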